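Fit the dial thermometer that matches the incubator's thermometer well

TASK

Find out how deep the thermometer well of the vial incubator is: take the depth rod, lower it gently into the well until its nose rests on the bottom, hold it there for a moment to read the depth, and put the rod back in its stand. Then take from the rack the one dial thermometer whose stem matches that depth, lower it by hand gently down the well until its nose stands on the bottom with the collar down at the block, and let go. Force nothing, leave the other two thermometers standing in the rack and do not disturb the bottles and the box.

Things in the scene. Friction and masses are not known exactly. Their poses are not given: they have to be found in the camera images.
- incubator: white vial incubator, 150 x 150 mm, fixed. Origin: centre of its underside; z up, x from front panel to back. Aluminium block let into its top, 84 (x) by 130 (y) mm, centred at x = 20 mm, top face 108 mm above the counter. Six capped vials stand in it at y = 22 and 44 mm, x = -4, 20, 44 mm, sticking up 14 mm; the thermometer well is alone at the -y end.
- well_mouth (a point): centre of the thermometer well's mouth in the block's top face; at x = 20, y = -36, z = 108 mm of the incubator, same axes. A vertical round blind hole 10.4 mm wide, floor flat, hard metal. Depth 50, 62 or 74 mm (+-0.5), unseen from outside. The matching stem is 1 mm longer than the well: nose on the floor, collar about 1 mm off the block. Near the floor go about 10 mm/s and stay well under 15 N.
- thermo_short: the shortest of three like steel dial thermometers. Stem 8 mm thick, 51 mm long below the collar, nose rounded, last 5 mm tapered; collar 21 mm wide, 7 mm high; neck 12 mm wide; on top a round flat dial case 45 mm wide, 14 mm thick, 77 to 91 mm above the nose: grip its rim. 100 g. Origin: tip of the nose; z up. Starts upright in a rack hole, nose on its floor, collar 11 mm above the rack.
- thermo_mid: the middle of three like steel dial thermometers. Stem 8 mm thick, 63 mm long below the collar, nose rounded, last 5 mm tapered; collar 21 mm wide, 7 mm high; neck 12 mm wide; on top a round flat dial case 45 mm wide, 14 mm thick, 89 to 103 mm above the nose: grip its rim. 100 g. Origin: tip of the nose; z up. Starts upright in a rack hole, nose on its floor, collar 23 mm above the rack.
- thermo_long: the longest of three like steel dial thermometers. Stem 8 mm thick, 75 mm long below the collar, nose rounded, last 5 mm tapered; collar 21 mm wide, 7 mm high; neck 12 mm wide; on top a round flat dial case 45 mm wide, 14 mm thick, 101 to 115 mm above the nose: grip its rim. 100 g. Origin: tip of the nose; z up. Starts upright in a rack hole, nose on its floor, collar 35 mm above the rack.
- thermo_short_collar (a point): centre of the underside of this thermometer's collar, on the stem's axis
- thermo_mid_collar (a point): centre of the underside of this thermometer's collar, on the stem's axis
- thermo_long_collar (a point): centre of the underside of this thermometer's collar, on the stem's axis
- depth_rod: depth rod: steel, 8 mm thick, 115 mm long below the handle, a black ring every 10 mm from the nose, nose rounded, last 5 mm tapered; on top a ribbed aluminium handle 18 mm wide, 45 mm long (115 to 160 mm above the nose). 100 g. Origin: tip of the nose; z up. Starts upright in its stand, nose on the floor of the hole.
- rod_stand: the depth rod's own small white stand, 60 x 60 mm, 52 mm high, fixed. Origin: centre of its underside; z up.
- stand_hole (a point): centre of the mouth of the stand's only hole, in its top face 52 mm above the counter; hole 10.4 mm wide, 40 mm deep, floor 12 mm above the counter.
- rack: white thermometer rack, 60 (x) by 190 (y) mm, 52 mm high, fixed. Origin: centre of its underside; z up. Three holes in a row along y, 65 mm apart, the middle one at the centre, 10.4 mm wide, 40 mm deep, floor 12 mm above the counter. Which thermometer stands in which hole varies.
- saline: bystander: clear plastic bottle, 48 mm wide, 105 mm high. Origin: centre of its underside; z up.
- drug_vial: bystander: glass drug vial, 34 mm wide, 60 mm high. Origin: centre of its underside; z up.
- swab_box: bystander: paper carton 70 x 110 mm, 55 mm high. Origin: centre of its underside; z up.

How it is judged (in metres and radians):
On the way, in this order (a step that is already met when the one before it is completed fails the run):
1. the depth rod, held in the gripper, stands with its nose on the bottom of the thermometer well (contact force between depth_rod_nose and anything else above 0.25 N and contact force between the fingers and depth_rod above 0.5 N and horizontal distance between depth_rod and well_mouth below 0.006 m and z of depth_rod in the frame of well_mouth below -0.045 m), for 0.2 s.
2. a thermometer, still held in the gripper, has been lowered down the well until its collar is at the block ((((z of thermo_short_collar in the frame of well_mouth below 0.004 m and horizontal distance between thermo_short_collar and well_mouth below 0.004 m and angle between thermo_short's own z axis and vertical below 0.06 rad) and contact force between the fingers and thermo_short above 0.5 N) or ((z of thermo_mid_collar in the frame of well_mouth below 0.004 m and horizontal distance between thermo_mid_collar and well_mouth below 0.004 m and angle between thermo_mid's own z axis and vertical below 0.06 rad) and contact force between the fingers and thermo_mid above 0.5 N) or ((z of thermo_long_collar in the frame of well_mouth below 0.004 m and horizontal distance between thermo_long_collar and well_mouth below 0.004 m and angle between thermo_long's own z axis and vertical below 0.06 rad) and contact force between the fingers and thermo_long above 0.5 N))), for 0.2 s.
At the end, for the whole second after the job is handed in: A thermometer stands released in the well, upright within 0.06 rad, nose bearing on the bottom (over 0.25 N), collar within 4 mm of block top and well axis; the other two stand in the rack (moved under 8 mm); the rod stands in its stand, nose 35 mm or more down the hole; all at rest ((((contact force between thermo_short_nose and anything else above 0.25 N and (z of thermo_short_collar in the frame of well_mouth below 0.004 m and horizontal distance between thermo_short_collar and well_mouth below 0.004 m and angle between thermo_short's own z axis and vertical below 0.06 rad)) and (distance of thermo_mid from where it was at the start of the episode below 0.008 m and angle between thermo_mid's own z axis and vertical below 0.12 rad) and (distance of thermo_long from where it was at the start of the episode below 0.008 m and angle between thermo_long's own z axis and vertical below 0.12 rad)) or ((contact force between thermo_mid_nose and anything else above 0.25 N and (z of thermo_mid_collar in the frame of well_mouth below 0.004 m and horizontal distance between thermo_mid_collar and well_mouth below 0.004 m and angle between thermo_mid's own z axis and vertical below 0.06 rad)) and (distance of thermo_short from where it was at the start of the episode below 0.008 m and angle between thermo_short's own z axis and vertical below 0.12 rad) and (distance of thermo_long from where it was at the start of the episode below 0.008 m and angle between thermo_long's own z axis and vertical below 0.12 rad)) or ((contact force between thermo_long_nose and anything else above 0.25 N and (z of thermo_long_collar in the frame of well_mouth below 0.004 m and horizontal distance between thermo_long_collar and well_mouth below 0.004 m and angle between thermo_long's own z axis and vertical below 0.06 rad)) and (distance of thermo_short from where it was at the start of the episode below 0.008 m and angle between thermo_short's own z axis and vertical below 0.12 rad) and (distance of thermo_mid from where it was at the start of the episode below 0.008 m and angle between thermo_mid's own z axis and vertical below 0.12 rad))) and horizontal distance between depth_rod and stand_hole below 0.006 m and z of depth_rod in the frame of stand_hole below -0.035 m and angle between depth_rod's own z axis and vertical below 0.12 rad and linear speed of each of thermo_short, thermo_mid, thermo_long, depth_rod below 0.02 m/s); the robot touches nothing.
It fails at once if the nose of the rod or of a thermometer is pressed against anything with more than 15 N (contact force between any of thermo_short_nose, thermo_mid_nose, thermo_long_nose, depth_rod_nose and anything else above 15 N).
It fails at once if the rod or a thermometer is pressed against the incubator with more than 15 N (contact force between any of thermo_short, thermo_mid, thermo_long, depth_rod and incubator above 15 N).
It fails at once if a bottle, vial or box is moved by more than 30 mm or tipped over (distance of any of saline, drug_vial, swab_box from where it was at the start of the episode above 0.03 m or angle between any of saline, drug_vial, swab_box's own z axis and vertical above 0.3 rad).
It also fails if it takes over 72 s, if anything falls off the work surface, if the arm or the gripper's body presses on something with over 40 N, if the wrist force passes 120 N, or if a joint passes its speed limit or range.

ROBOT

A 6-joint arm with a two-finger parallel gripper is mounted at the origin on the work surface. World frame = base frame: x ahead of the robot, y to its left, z up, the work surface at z = 0. Lengths are in mm, angles in degrees, forces in N, time in s.
With the tool pointing down it reaches from about 300 to 850 mm from the base axis. Payload 4.2 kg.
Tool frame: the origin (TCP) lies on the centre line of the jaws, within the pads' length; the fingertips stand 11 mm ahead of it and the grasp point (between the pads) lies 8 mm behind it; z points along the fingers, y is the line along which they close (so a half turn about z gives the same grasp; the last joint's range is limited). The gripper opens to 91 mm and grips with 3 to 60 N. Pads are 32 mm wide; open, the fingers measure 118 mm over their backs; the gripper's body (76 mm by 178 mm) begins 60 mm behind the grasp point.
Start: joints at [-75.86, 18.312, 89.639, -0, 72.044, -1.146], TCP at [151.599, -554.671, 224.976] pointing down, gripper open.
Joint ranges: [-177.97, 177.97], [-48.28, 115.42], [12.27, 149.76], [-77.06, 257.06], [2.81, 150.46], [-146.56, 146.56]. Speed limits (degrees/s): [147.25, 147.25, 180, 180, 180, 180].

INTERFACE

Orientations are given as [roll, pitch, yaw] about the fixed x, y, z axes, in that order (R = Rz(yaw) Ry(pitch) Rx(roll)).
In Python, from workcell import env, grab_frame, camera_model, models gives the robot as it stands.
- The arm moves only by the shell command python3 -m crank 'ROWS' [FORCE]. ROWS is text: rows parted by semicolons, each of 7 numbers parted by spaces: the closure, from -1 (fully open) to 1 (shut), so that 0 is half open, then the shift along the tool's x, y, z in mm, then the turn, a rotation vector about the tool's x, y, z in degrees. A call has 1 to 10 rows; each row shifts and turns the commanded pose from where the row before left it, along the tool's axes as they then stand; what a row does not reach is not made up. A row lasts 1/8 s, in which the tool goes at most 62.5 mm and 10.7 degrees, less where a joint would pass 70% of its speed; a pose out of reach is approached as far as the arm can. A call is refused whole if a number of a shift passes 62.5 or a number of a turn 10.7, either way. A call with a gripper value outside its range is refused whole. The fingers move at their own pace and stop on an object; FORCE is the grip in N (left out, the last holds). Time passes only in rows, so rows that do not move let the fingers close. It gives the time, the measured TCP pose, the force, the opening and the grip force at its end, in the units of the state.
- env.state(): the state, without advancing time (a new reading comes with each control period).
- grab_frame(name): name is "side" or "top" or "wrist"; returns the picture (480x640x3 uint8, blue, green, red); there is no depth.
- camera_model(name): a dict with "K" (3x3 intrinsics, pixels), "k1" (the pictures are not rectified: a ray, as slopes to the right and down, at radius r is drawn at 1 + k1 r^2 times it, then the intrinsics apply), "R" (3x3) and "t" (3): a world point X has camera coordinates R X + t; the wrist camera has in their place "mount" (4x4, takes a point from camera to tool coordinates, whose origin is the TCP and whose axes are the flange's). Camera axes: x right, y down, z forward; pixel columns grow to the right and rows downward; lengths in mm; the calibration is good to about 2 mm. A picture is of the moment at which its call begins: read the wrist's pose just before it. camera_model takes no time and is no camera call.
- env.job_done(): hands the job in; it is judged then, once.
Trained networks look in the newest picture that a camera, given by its name, has taken for a name from the list of things; names that differ only in an ending like _2 or _b are one class to them, and where a whole thing is asked for, a point or a joint stands for the part that bears it (a point fixed in the world has none). Each returns a list of dicts, best first, with "p" (0 to 1); they miss things now and then, are a little off and sometimes report something else, mostly with a low value. They report only what shows in the picture. A call takes as long as a camera call.
- models.search_frame(name, camera): "point" ([x, y, z] in mm, in world coordinates, good to about 4 mm: the middle of the surface that is visible of it).
The state is a dict: "time_s": time; "qpos": joint angles; "qvel": joint speeds; "effort": joint torques, N m; "ee_pos": TCP position; "ee_rot": TCP orientation; "force": force on the tool from outside, world axes, zero at the start; "torque": the same for the moment, N m; "gripper_width": finger opening in mm; "gripper_force": force on a finger pad.
Only numpy, scipy, OpenCV 4.12 (cv2) and the standard library are available. Lean on these libraries where they do the work, as an engineer would, in place of code of your own. Each camera call takes 0.05 s, during which the arm holds its last target. There are 200 camera calls.

## Working session

There is one attempt and no reset: what is moved stays moved. The work goes in short steps, Python scripts to look and compute and a shell command to move; the robot and the scene stay as the last step left them, time stands still between calls to the robot, and variables do not carry over. Pictures are saved under pics/ and viewed, at most 10 in all, crops included, and the job is handed in when it is done.

```bash
mkdir -p pics; ls
python3 - <<'E'
from workcell import env, grab_frame, camera_model, models
import cv2, numpy as np
np.set_printoptions(precision=3,suppress=True)
for c in ["top","side"]:
    im=grab_frame(c); cv2.imwrite(f"pics/{c}0.png",im)
    for n in ["incubator","thermo_short","thermo_mid","thermo_long","depth_rod","rod_stand","rack","saline","drug_vial","swab_box"]:
        r=models.search_frame(n,c)
        print(c,n,[(np.round(d["point"]),round(d["p"],2)) for d in r[:3]])
    m=camera_model(c); print(m)
print(camera_model("wrist"))
s=env.state();print(s["time_s"],s["ee_pos"],s["ee_rot"],s["force"],s["gripper_width"])
E
```

```text
pics
top incubator [(array([ 570., -176.,  105.]), 0.89)]
top thermo_short [(array([606., 130., 108.]), 0.84)]
top thermo_mid [(array([618., 188., 113.]), 0.79)]
top thermo_long [(array([631., 254., 126.]), 0.76)]
top depth_rod [(array([594., -20., 169.]), 0.57), (array([630., 253., 130.]), 0.19)]
top rod_stand [(array([589., -13.,  50.]), 0.9)]
top rack [(array([604., 178.,  52.]), 0.75)]
top saline [(array([ 494., -397.,   75.]), 0.97)]
top drug_vial []
top swab_box [(array([754.,  30.,  55.]), 0.73), (array([590., -14.,  54.]), 0.62)]
{'K': array([[609.439,   0.   , 322.991],
       [  0.   , 609.439, 236.484],
       [  0.   ,   0.   ,   1.   ]]), 'k1': 0.05054746769032854, 'R': array([[ 0.045, -0.999, -0.001],
       [-0.977, -0.044, -0.209],
       [ 0.209,  0.01 , -0.978]]), 't': array([ -32.026,  631.176, 1293.987])}
side incubator [(array([632., 261., 126.]), 0.29)]
side thermo_short [(array([602., 125., 107.]), 0.96), (array([592.,   6.,  47.]), 0.33)]
side thermo_mid [(array([619., 196., 121.]), 0.59)]
side thermo_long [(array([629., 259., 123.]), 0.77)]
side depth_rod [(a
[... 502 characters left out ...]
      [  0.   , 581.608, 230.64 ],
       [  0.   ,   0.   ,   1.   ]]), 'k1': -0.08470637399205931, 'R': array([[-0.974, -0.225,  0.011],
       [-0.155,  0.634, -0.757],
       [ 0.163, -0.74 , -0.653]]), 't': array([ 632.524,  158.046, 1175.482])}
{'K': array([[349.842,   0.   , 319.475],
       [  0.   , 349.842, 243.155],
       [  0.   ,   0.   ,   1.   ]]), 'k1': 0.006661256590758622, 'mount': array([[  -0.001,   -0.964,   -0.265,   74.819],
       [   1.   ,   -0.001,    0.   ,   -0.188],
       [  -0.001,   -0.265,    0.964, -160.603],
       [   0.   ,    0.   ,    0.   ,    1.   ]])}
1.1 [ 151.593 -554.686  224.992] [179.991  -0.001  15.286] [-0.652  0.362 -0.181] 91.4945869468092
```

View pics/top0.png

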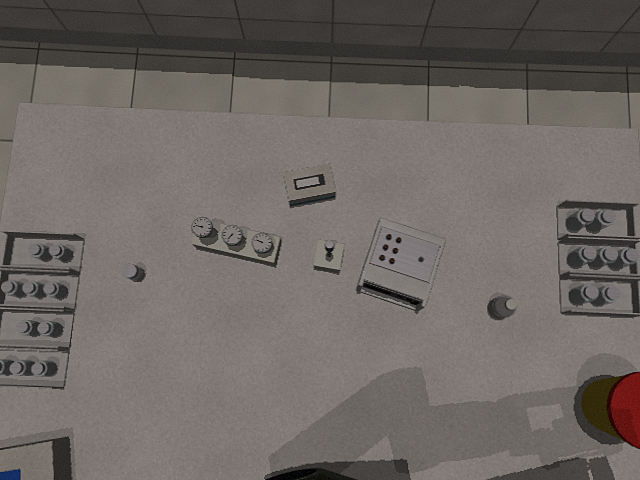

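View pics/side0.png

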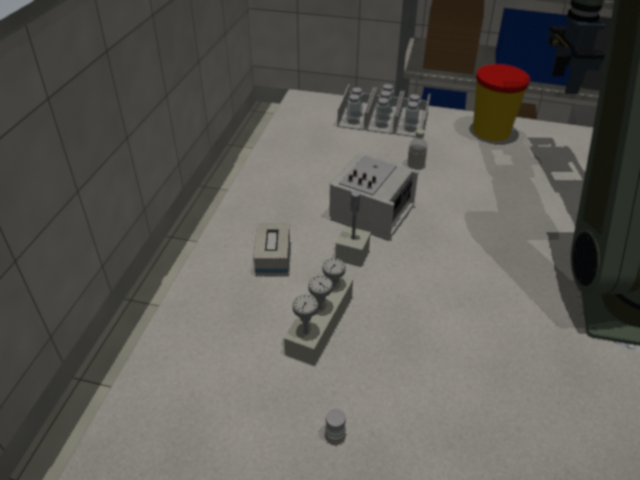

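The top view shows the well at about (420,259), the rod at (330,245), and the dials at (202,227), (233,235) and (262,243), so long to short runs left to right. In the side view the rod is at (355,200). Next I move the wrist camera above the rod and well.

```bash
python3 -m crank '-1 52 -30 -10 0 0 0;-1 52 -30 -10 0 0 0;-1 52 -30 -10 0 0 0;-1 52 -30 -10 0 0 0;-1 52 -30 -10 0 0 0;-1 52 -30 -10 0 0 0;-1 52 -30 -10 0 0 0;-1 52 -30 -10 0 0 0;-1 52 -30 -10 0 0 0;-1 52 -30 -10 0 0 0'
python3 -m crank '-1 0 0 0 0 0 -10.5;-1 0 0 0 0 0 -10.5;-1 0 0 0 0 0 -10.5;-1 0 0 0 0 0 -10.5;-1 0 0 0 0 0 -10.5;-1 0 0 0 0 0 -10.5;-1 0 0 0 0 0 0;-1 0 0 0 0 0 0'
cat > h.py <<'E'
from workcell import env, grab_frame, camera_model, models
import cv2, numpy as np
from scipy.spatial.transform import Rotation as Ro
np.set_printoptions(precision=1,suppress=True)
def cam(name, s=None):
    m=camera_model(name)
    if name=="wrist":
        T=np.eye(4); T[:3,:3]=Ro.from_euler('xyz',s["ee_rot"],degrees=True).as_matrix(); T[:3,3]=s["ee_pos"]
        C=T@m["mount"]; return m,C[:3,:3],C[:3,3]
    return m,m["R"].T,-m["R"].T@m["t"]
def pix(c,uv,z):
    "pixel -> world point on plane z"
    m,R,p=c; K=m["K"]
    d=np.array([(uv[0]-K[0,2])/K[0,0],(uv[1]-K[1,2])/K[1,1]]); u=d.copy()
    for _ in range(20): u=d/(1+m["k1"]*(u@u))
    v=R@np.r_[u,1]; return p+v*(z-p[2])/v[2]
def proj(c,X):
    m,R,p=c; x=R.T@(np.array(X)-p); u=x[:2]/x[2]; u=u*(1+m["k1"]*(u@u)); return m["K"][:2,:2]@u+m["K"][:2,2]
def rel(s,d):
    "world delta -> tool axes"
    return Ro.from_euler('xyz',s["ee_rot"],degrees=True).inv().apply(d)
E
python3 - <<'E'
from h import *
s=env.state(); im=grab_frame("wrist"); cv2.imwrite("pics/w1.png",im)
print(s["time_s"],s["ee_pos"],s["ee_rot"],s["qpos"])
t=cam("top")
print("top well",pix(t,(420,259),108))
for n in ["depth_rod","rod_stand","incubator"]:
    print(n,[(d["point"],round(d["p"],2)) for d in models.search_frame(n,"wrist")[:2]])
import json; json.dump([list(s["ee_pos"]),list(s["ee_rot"])],open("w1.json","w"))
E
```

```text
time_s: 2.35
ee_pos: [575.3, -126.6, 325.5]
ee_rot: [180.0, -0.0, 15.3]
force: [0.8, -1.3, 0.5]
gripper_width: 91.4
gripper_force: 0.0
time_s: 3.35
ee_pos: [574.1, -128.2, 325.0]
ee_rot: [180.0, 0.0, 78.1]
force: [0.1, -0.2, 0.3]
gripper_width: 91.3
gripper_force: 0.0
3.35 [ 574.1 -128.2  325. ] [180.    0.   78.1] [-13.7  17.1  77.2  -0.   85.7  -1.8]
top well [ 583.2 -214.   108. ]
depth_rod [([595.4, -17.1, 167.6], 0.91)]
rod_stand [([599.0, -23.8, 55.3], 0.56)]
incubator [([584.7, -168.7, 111.0], 0.88)]
```

View pics/w1.png

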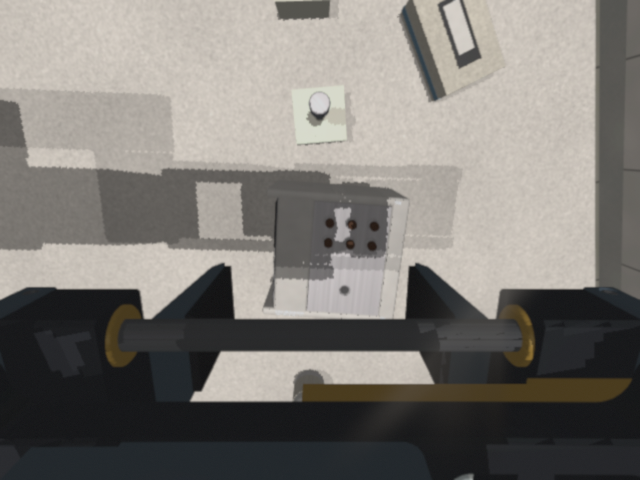

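The wrist view shows the well near (344,290), the rod top near (320,102), and the stand's top corners at (292,90), (345,86), (347,142) and (297,144). I refine these in code.

```bash
python3 - <<'E'
from h import *
import json
p,r=json.load(open("w1.json")); s={"ee_pos":p,"ee_rot":r}
w=cam("wrist",s); im=cv2.imread("pics/w1.png"); g=cv2.cvtColor(im,cv2.COLOR_BGR2GRAY)
def dark(g,u,v,h,inv=True,thr=None):
    a=g[v-h:v+h+1,u-h:u+h+1].astype(float); a=np.clip(np.median(a)-a-15,0,None) if inv else np.clip(a-thr,0,None)
    y,x=np.mgrid[-h:h+1,-h:h+1]; return u+(a*x).sum()/a.sum(), v+(a*y).sum()/a.sum()
uv=dark(g,344,290,10); print("well w",uv,pix(w,uv,108))
print(g[88:122:2,304:338:2])
for q in [(292,90),(345,86),(347,142),(297,144)]: print("stand",pix(w,q,52))
print("rodtop",pix(w,(319,101),172))
t=cam("top"); it=cv2.imread("pics/top0.png"); gt=cv2.cvtColor(it,cv2.COLOR_BGR2GRAY)
uv=dark(gt,420,259,5); print("well t",uv,pix(t,uv,108))
E
python3 - <<'E'
import cv2
im=cv2.imread("pics/w1.png")[70:150,280:360]
it=cv2.imread("pics/top0.png")[210:270,190:350]
a=cv2.resize(im,(480,480),interpolation=cv2.INTER_CUBIC);b=cv2.resize(it,(320,120))
cv2.imwrite("pics/c1.png",a)
E
```

```text
well w (np.float64(344.0524068322981), np.float64(289.78474378881987)) [ 584.6 -217.5  108. ]
[[203 207 207 208 210 211 212 213 214 214 214 214 214 214 214 215 215]
 [215 215 215 215 215 215 211 210 210 212 215 215 215 215 215 215 215]
 [215 215 216 215 214 194 185 184 183 188 194 213 215 215 215 215 215]
 [215 215 216 211 189 193 207 208 207 205 193 189 212 215 215 215 215]
 [215 215 215 189 194 213 214 211 211 210 209 199 189 214 215 215 215]
 [215 215 211 178 210 212 214 214 212 211 210 207 178 207 215 215 215]
 [215 215 202 193 214 213 214 215 214 212 211 209 193 195 215 215 215]
 [215 215 185 174 214 215 214 215 216 214 212 210 193 170 215 215 215]
 [215 215 182 151 213 214 215 214 215 215 213 211 193 177 215 215 215]
 [215 215 199 156 212 214 215 215 214 215 214 210 175 191 213 212 213]
 [215 215 207 132 198 214 214 215 214 213 214 205 134 197 192 192 201]
 [215 215 210 136 158 204 211 214 214 212 201 163 115 189 189 189 189]
 [215 214 180 115  78 128 167 195 195 189 132  82 139 188 189 189 189]
 [215 205 144 126  83  57  85  95  91  84  65 111 180 190 189 189 190]
 [215 209 149 130 122  84  50  48  49  48 104 177 189 190 190 189 190]
 [215 168 133 129 129 120  78  53  54  78 160 191 190 189 189 190 189]
 [215 205 168 130 130 129 116  96  99 137 197 211 195 189 189 189 190]]
stand [571.8  12.9  52. ]
stand [632.    4.5  52. ]
stand [622.9 -56.3  52. ]
stand [564.2 -46.3  52. ]
rodtop [596.8 -18.8 172. ]
well t (np.float64(420.5432098765432), np.float64(259.079883805374)) [ 583.1 -215.2  108. ]
```

View pics/c1.png

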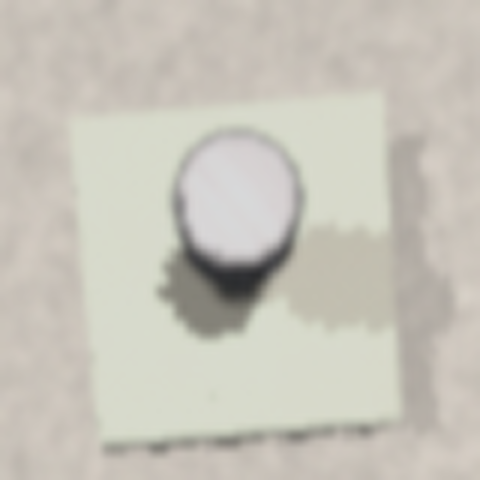

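Rod axis is about (597,-20). I approach it and grip.

```bash
python3 -m crank '-1 55 0 0 0 0 0;-1 55 0 0 0 0 0;-1 0 0 50 0 0 0;-1 0 0 50 0 0 0;-1 0 0 50 0 0 0;-1 0 0 26 0 0 0;-1 0 0 0 0 0 0;-0.2 0 0 0 0 0 0;0.3 0 0 0 0 0 0;0.6 0 0 0 0 0 0' 20
python3 -m crank '1 0 0 0 0 0 0;1 0 0 0 0 0 0;1 0 0 0 0 0 0;1 0 0 0 0 0 0;1 0 0 0 0 0 0' 20
python3 - <<'E'
from h import *
s=env.state(); im=grab_frame("wrist"); cv2.imwrite("pics/w2.png",im)
c=cam("wrist",s); print(s["ee_pos"],s["ee_rot"],s["torque"],proj(c,[597,-20,52]),proj(c,s["ee_pos"]))
E
```

```text
time_s: 4.8
ee_pos: [597.0, -20.5, 150.1]
ee_rot: [179.9, -0.0, 78.3]
force: [-0.0, -1.0, 0.7]
gripper_width: 64.0
gripper_force: 0.0
time_s: 5.42
ee_pos: [596.4, -20.5, 148.9]
ee_rot: [-180.0, 0.0, 78.3]
force: [0.3, -1.2, 0.9]
gripper_width: 18.1
gripper_force: 20.0
[596.4 -20.5 148.9] [-180.     0.    78.3] [-0.  -0.1 -0. ] [320.  247.5] [319.5 302.5]
```

View pics/w2.png

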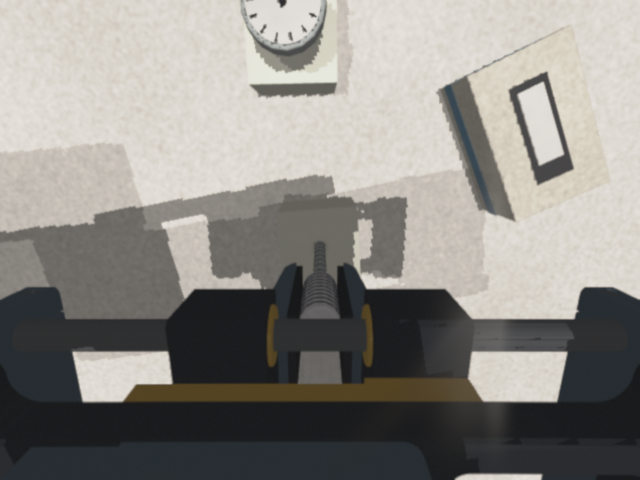

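```bash
python3 -m crank '1 0 0 -15 0 0 0;1 0 0 -30 0 0 0;1 0 0 -45 0 0 0;1 0 0 -45 0 0 0;1 0 0 0 0 0 0;1 -50 7 0 0 0 0;1 -50 7 0 0 0 0;1 -50 7 0 0 0 0;1 -44 7 0 0 0 0;1 0 0 0 0 0 0' 25
python3 -m crank '1 0 0 0 0 0 0;1 0 0 0 0 0 0'
python3 - <<'E'
from h import *
s=env.state(); im=grab_frame("wrist"); 
c=cam("wrist",s); p=s["ee_pos"]; print(p,s["ee_rot"],s["force"],"wellproj",proj(c,[583.8,-216.3,108]),"nose",proj(c,[p[0],p[1],p[2]-137]))
cv2.imwrite("pics/w3.png",cv2.resize(im[180:300,250:400],None,fx=4,fy=4,interpolation=cv2.INTER_CUBIC))
cv2.imwrite("w3full.png",im)
E
```

```text
time_s: 6.72
ee_pos: [583.4, -218.9, 282.6]
ee_rot: [-179.9, 0.0, 78.0]
force: [0.9, 1.6, -1.1]
gripper_width: 17.3
gripper_force: 25.0
time_s: 6.98
ee_pos: [584.4, -214.8, 283.8]
ee_rot: [-180.0, -0.0, 78.4]
force: [0.2, 0.6, -0.6]
gripper_width: 17.5
gripper_force: 25.0
[ 584.4 -214.8  283.8] [-180.    -0.    78.4] [ 0.2  0.6 -0.6] wellproj [319.2 227.5] nose [319.5 235.5]
```

View pics/w3.png

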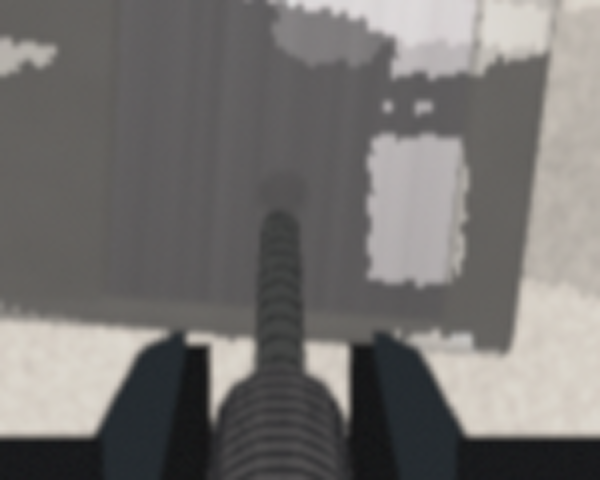

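Well mouth is near (320.5,227.5) in the full frame and the nose tip near (320,232.5), almost aligned. I lower closer and check again.

```bash
python3 -m crank '1 -1 0.4 10 0 0 0;1 0 0 12 0 0 0;1 0 0 8 0 0 0;1 0 0 0 0 0 0;1 0 0 0 0 0 0;1 0 0 0 0 0 0'
python3 - <<'E'
from h import *
s=env.state(); im=np.mean([grab_frame("wrist").astype(float) for _ in range(4)],0)
c=cam("wrist",s); p=s["ee_pos"]; print(p,s["ee_rot"],s["force"],"axis@108",proj(c,[p[0],p[1],108]),"nose",proj(c,[p[0],p[1],p[2]-137]))
a=im[205:265,290:350].mean(2); a=np.clip((a-30)*255/100,0,255).astype(np.uint8)
cv2.imwrite("pics/w4.png",cv2.resize(a,None,fx=10,fy=10,interpolation=cv2.INTER_CUBIC))
E
```

```text
time_s: 7.78
ee_pos: [584.9, -217.3, 254.4]
ee_rot: [179.9, 0.0, 78.3]
force: [-0.0, -0.3, -1.7]
gripper_width: 17.4
gripper_force: 25.0
[ 584.9 -217.3  254.4] [179.9   0.   78.3] [-0.  -0.3 -1.7] axis@108 [319.2 232.9] nose [319.2 235.4]
```

View pics/w4.png

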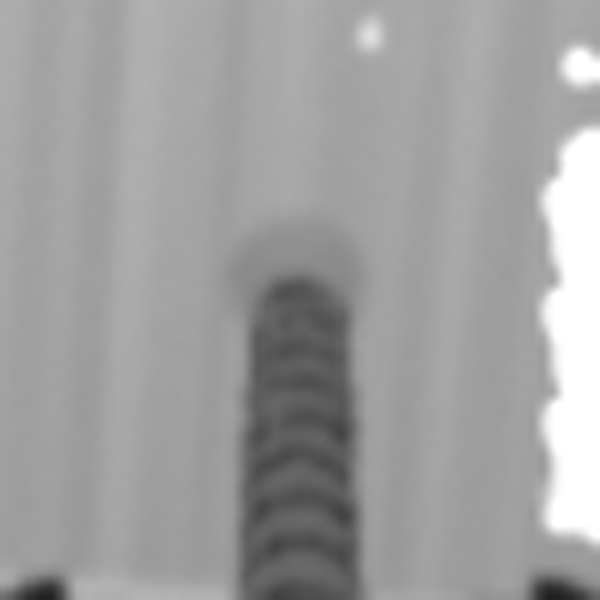

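Well is centred at crop column 299 and row ~280. The nose is at column 300 with its tip at row 277, so they are aligned within about 0.5 mm. I enter slowly while watching force.

```bash
python3 -m crank '1 -0.3 0 3 0 0 0;1 0 0 3 0 0 0;1 0 0 2 0 0 0;1 0 0 1.5 0 0 0;1 0 0 1.5 0 0 0;1 0 0 1.5 0 0 0;1 0 0 1.5 0 0 0;1 0 0 0 0 0 0'
python3 -m crank '1 0 0 1.5 0 0 0;1 0 0 1.5 0 0 0;1 0 0 1.5 0 0 0;1 0 0 1.5 0 0 0;1 0 0 0 0 0 0'
python3 -c "
from workcell import env
print(env.state()['force'],env.state()['torque'])"
```

```text
time_s: 8.98
ee_pos: [584.5, -217.5, 239.8]
ee_rot: [-180.0, 0.0, 78.3]
force: [0.0, 0.8, -1.3]
gripper_width: 17.4
gripper_force: 25.0
time_s: 9.6
ee_pos: [584.5, -217.4, 233.8]
ee_rot: [-180.0, 0.0, 78.3]
force: [-0.3, 0.0, -1.0]
gripper_width: 17.0
gripper_force: 25.0
[-0.32160644  0.02646898 -1.01058751] [-0.01814144 -0.10899295  0.03764171]
```

Nose is 11 mm inside with no load. I go on to just above the first possible floor (TCP 195).

```bash
python3 -m crank '1 0 0 4 0 0 0;1 0 0 4 0 0 0;1 0 0 4 0 0 0;1 0 0 4 0 0 0;1 0 0 4 0 0 0;1 0 0 4 0 0 0;1 0 0 4 0 0 0;1 0 0 3 0 0 0;1 0 0 0 0 0 0'
python3 -m crank '1 0 0 1.2 0 0 0;1 0 0 1.2 0 0 0;1 0 0 1.2 0 0 0;1 0 0 1.2 0 0 0;1 0 0 0 0 0 0'
python3 -m crank '1 0 0 1.2 0 0 0;1 0 0 1.2 0 0 0;1 0 0 0.6 0 0 0;1 0 0 0 0 0 0'
```

```text
time_s: 10.72
ee_pos: [584.5, -217.5, 202.7]
ee_rot: [-180.0, 0.0, 78.3]
force: [-0.9, 0.1, -1.9]
gripper_width: 17.2
gripper_force: 25.0
time_s: 11.35
ee_pos: [584.5, -217.5, 198.0]
ee_rot: [-180.0, 0.0, 78.3]
force: [-0.4, 0.6, -1.2]
gripper_width: 17.4
gripper_force: 25.0
time_s: 11.85
ee_pos: [584.6, -217.5, 195.1]
ee_rot: [-180.0, 0.0, 78.3]
force: [0.1, 0.2, -2.1]
gripper_width: 17.4
gripper_force: 25.0
```

```bash
python3 -m crank '1 0 0 1 0 0 0;1 0 0 0.7 0 0 0;1 0 0 0 0 0 0'
python3 -m crank '1 0 0 1 0 0 0;1 0 0 0.7 0 0 0;1 0 0 0 0 0 0'
```

```text
time_s: 12.22
ee_pos: [584.6, -217.5, 193.4]
ee_rot: [-180.0, 0.0, 78.3]
force: [0.2, -0.9, -1.9]
gripper_width: 17.2
gripper_force: 25.0
time_s: 12.6
ee_pos: [584.6, -217.5, 191.7]
ee_rot: [-180.0, 0.0, 78.3]
force: [-0.2, -1.0, -0.9]
gripper_width: 17.5
gripper_force: 25.0
```

Past 50 mm, so the next candidate is at TCP ≈ 183.

```bash
python3 -m crank '1 0 0 1.2 0 0 0;1 0 0 1.2 0 0 0;1 0 0 1.2 0 0 0;1 0 0 1.2 0 0 0;1 0 0 1 0 0 0;1 0 0 0 0 0 0'
python3 -m crank '1 0 0 1.2 0 0 0;1 0 0 0.8 0 0 0;1 0 0 0 0 0 0'
python3 -m crank '1 0 0 0.8 0 0 0;1 0 0 0.6 0 0 0;1 0 0 0 0 0 0'
```

```text
time_s: 13.35
ee_pos: [584.5, -217.5, 185.8]
ee_rot: [-180.0, 0.0, 78.3]
force: [0.3, 0.1, -0.7]
gripper_width: 17.3
gripper_force: 25.0
time_s: 13.72
ee_pos: [584.6, -217.5, 183.9]
ee_rot: [-180.0, 0.0, 78.3]
force: [-0.3, -0.1, -1.0]
gripper_width: 17.5
gripper_force: 25.0
time_s: 14.1
ee_pos: [584.8, -217.6, 183.0]
ee_rot: [180.0, 0.0, 78.3]
force: [-0.4, 0.2, 1.7]
gripper_width: 17.7
gripper_force: 25.0
```

```bash
python3 -m crank '1 0 0 0.6 0 0 0;1 0 0 0.6 0 0 0;1 0 0 0 0 0 0'
```

```text
time_s: 14.48
ee_pos: [585.0, -217.7, 182.7]
ee_rot: [179.9, 0.0, 78.3]
force: [-1.7, 0.3, 7.0]
gripper_width: 17.1
gripper_force: 25.0
```

The floor is felt at TCP ≈ 183.1, so the nose is about 62 mm down and the mid thermometer matches. I hold a moment, withdraw, and go back over the stand.

```bash
python3 -m crank '1 0 0 -0.4 0 0 0;1 0 0 0 0 0 0;1 0 0 0 0 0 0;1 0 0 0 0 0 0;1 0 0 0 0 0 0'
python3 -m crank '1 0 0 -4 0 0 0;1 0 0 -10 0 0 0;1 0 0 -12 0 0 0;1 0 0 -12 0 0 0;1 0 0 -12 0 0 0;1 0 0 -12 0 0 0;1 0 0 -12 0 0 0;1 0 0 -12 0 0 0;1 0 0 -14 0 0 0;1 0 0 0 0 0 0'
python3 -m crank '1 45 -7 0 0 0 0;1 50 -7 0 0 0 0;1 50 -7 0 0 0 0;1 35 -5 0 0 0 0;1 15 -2 0 0 0 0;1 0 0 30 0 0 0;1 0 0 30 0 0 0;1 0 0 10 0 0 0;1 0 0 0 0 0 0;1 0 0 0 0 0 0'
python3 - <<'E'
from h import *
s=env.state(); im=np.mean([grab_frame("wrist").astype(float) for _ in range(4)],0)
c=cam("wrist",s); p=s["ee_pos"]; print(p,s["ee_rot"],s["force"],"rel",rel(s,np.array([596.4,-20.5,p[2]])-p),"axis@52",proj(c,[p[0],p[1],52]),"nose",proj(c,[p[0],p[1],p[2]-137]))
a=im[200:260,290:350].mean(2); a=np.clip((a-20)*255/140,0,255).astype(np.uint8)
cv2.imwrite("pics/w5.png",cv2.resize(a,None,fx=10,fy=10,interpolation=cv2.INTER_CUBIC))
E
```

```text
time_s: 15.1
ee_pos: [584.9, -217.6, 182.8]
ee_rot: [179.9, 0.0, 78.3]
force: [-0.9, 0.6, 5.3]
gripper_width: 17.4
gripper_force: 25.0
time_s: 16.35
ee_pos: [585.2, -217.7, 283.4]
ee_rot: [179.8, 0.0, 78.3]
force: [0.6, 0.7, -1.6]
gripper_width: 17.6
gripper_force: 25.0
time_s: 17.6
ee_pos: [597.6, -21.3, 213.1]
ee_rot: [179.9, -0.0, 78.3]
force: [0.1, -0.2, -1.1]
gripper_width: 17.5
gripper_force: 25.0
[597.6 -21.3 213.1] [179.9  -0.   78.3] [ 0.1 -0.2 -1.1] rel [ 0.5 -1.3 -0. ] axis@52 [319.  229.3] nose [319.  235.5]
```

View pics/w5.png

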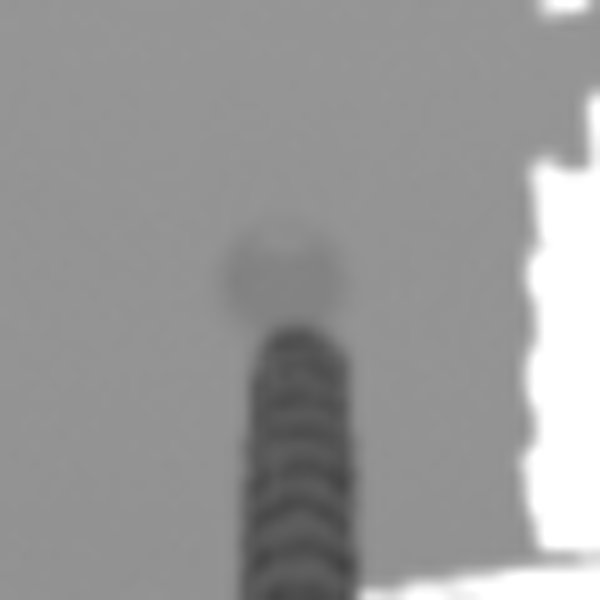

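The hole is at crop column 284 against the nose at column 300, about 1.4 mm in -y, which matches the recorded grasp position. I correct and insert.

```bash
python3 -m crank '1 0.5 -1.35 10 0 0 0;1 0 0 6 0 0 0;1 0 0 3 0 0 0;1 0 0 2 0 0 0;1 0 0 2 0 0 0;1 0 0 1.5 0 0 0;1 0 0 1.5 0 0 0;1 0 0 1.5 0 0 0;1 0 0 1.5 0 0 0;1 0 0 0 0 0 0'
python3 -m crank '1 0 0 4 0 0 0;1 0 0 4 0 0 0;1 0 0 4 0 0 0;1 0 0 4 0 0 0;1 0 0 4 0 0 0;1 0 0 4 0 0 0;1 0 0 3 0 0 0;1 0 0 2 0 0 0;1 0 0 0 0 0 0'
```

```text
time_s: 19.05
ee_pos: [595.5, -20.1, 182.6]
ee_rot: [-180.0, 0.0, 78.3]
force: [0.3, -0.0, -1.3]
gripper_width: 17.1
gripper_force: 25.0
time_s: 20.18
ee_pos: [595.5, -20.1, 153.6]
ee_rot: [-180.0, 0.0, 78.3]
force: [0.5, -0.9, -0.6]
gripper_width: 17.5
gripper_force: 25.0
```

```bash
python3 -m crank '1 0 0.3 1.2 0 0 0;1 0 0 1.2 0 0 0;1 0 0 0.8 0 0 0;1 0 0 0.6 0 0 0;1 0 0 0 0 0 0'
```

```text
time_s: 20.8
ee_pos: [595.8, -20.2, 149.9]
ee_rot: [-180.0, 0.0, 78.3]
force: [0.1, 0.3, -0.8]
gripper_width: 17.4
gripper_force: 25.0
```

```bash
python3 -m crank '1 0 0 0.6 0 0 0;1 0 0 0 0 0 0;0.5 0 0 0 0 0 0;0 0 0 0 0 0 0;-0.5 0 0 0 0 0 0;-1 0 0 0 0 0 0;-1 0 0 0 0 0 0;-1 0 0 0 0 0 0' 
python3 -m crank '-1 0 0 -15 0 0 0;-1 0 0 -45 0 0 0;-1 0 0 -50 0 0 0;-1 0 0 -40 0 0 0;-1 50 -5 0 0 0 0;-1 55 -5 0 0 0 0;-1 55 -6 0 0 0 0;-1 50 -6 0 0 0 0;-1 0 0 0 0 0 0;-1 0 0 0 0 0 0'
python3 - <<'E'
from h import *
s=env.state(); im=grab_frame("wrist"); cv2.imwrite("pics/w6.png",im)
c=cam("wrist",s); p=s["ee_pos"]; print(s["time_s"],p,s["ee_rot"])
for n in ["thermo_mid","thermo_short","thermo_long","depth_rod"]:
    print(n,[(d["point"],round(d["p"],2)) for d in models.search_frame(n,"wrist")[:2]])
g=cv2.cvtColor(im,cv2.COLOR_BGR2GRAY)
cs=cv2.HoughCircles(cv2.GaussianBlur(g,(3,3),0)[:300],cv2.HOUGH_GRADIENT,1,40,param1=120,param2=20,minRadius=25,maxRadius=55)
for q in (cs[0] if cs is not None else [])[:6]: print(q,[pix(c,q[:2],z)[:2] for z in (103,115,127)])
E
```

```text
time_s: 21.8
ee_pos: [595.9, -20.2, 149.4]
ee_rot: [180.0, 0.0, 78.3]
force: [-0.8, -0.6, -0.3]
gripper_width: 69.9
gripper_force: 0.0
time_s: 23.05
ee_pos: [616.9, 189.7, 300.0]
ee_rot: [180.0, 0.0, 78.3]
force: [0.5, -0.4, -0.6]
gripper_width: 91.2
gripper_force: 0.0
23.05 [616.9 189.7 300. ] [180.    0.   78.3]
thermo_mid [([617.1, 190.6, 120.4], 0.76)]
thermo_short []
thermo_long [([633.1, 254.7, 126.3], 0.73), ([622.1, 208.3, 54.9], 0.44)]
depth_rod [([772.3, 78.6, 55.4], 0.19)]
[319.5 155.5  25.8] [array([630.7, 254.8]), array([630.7, 255. ]), array([630.8, 255.3])]
[315.5 223.5  39.9] [array([612.6, 188.2]), array([613.3, 190.7]), array([613.9, 193.2])]
```

View pics/w6.png

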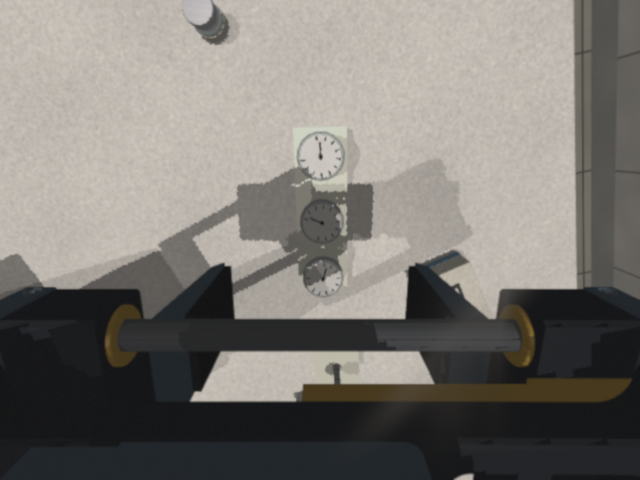

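Mid dial centre is at (321.5,220.5), which gives a world position of about (619,192). The long dial is at (320,155) and the short at (323,277). I descend and grip the mid one's rim.

```bash
python3 -m crank '-1 2.7 1.6 30 0 0 0;-1 0 0 50 0 0 0;-1 0 0 50 0 0 0;-1 0 0 40 0 0 0;-1 0 0 20 0 0 0;-1 0 0 10 0 0 0;-1 0 0 0 0 0 0;-0.4 0 0 0 0 0 0;-0.2 0 0 0 0 0 0;0 0 0 0 0 0 0' 10
python3 -m crank '0.2 0 0 0 0 0 0;0.2 0 0 0 0 0 0;0.2 0 0 0 0 0 0;1 0 0 0 0 0 0;1 0 0 0 0 0 0' 10
python3 -m crank '1 0 0 0 0 0 0;1 0 0 0 0 0 0' 30
python3 - <<'E'
from h import *
s=env.state(); im=grab_frame("side"); cv2.imwrite("pics/s7.png",cv2.resize(im[160:380,220:440],None,fx=2.7,fy=2.7,interpolation=cv2.INTER_CUBIC))
E
```

```text
time_s: 24.55
ee_pos: [619.3, 192.3, 100.0]
ee_rot: [179.9, -0.0, 78.3]
force: [1.1, -0.0, 0.3]
gripper_width: 64.0
gripper_force: 0.0
time_s: 25.18
ee_pos: [619.0, 192.3, 99.3]
ee_rot: [-180.0, 0.0, 78.3]
force: [-0.9, -0.2, 0.2]
gripper_width: 44.7
gripper_force: 10.0
time_s: 25.42
ee_pos: [619.0, 192.2, 99.3]
ee_rot: [-180.0, 0.0, 78.3]
force: [-0.3, 0.1, 1.4]
gripper_width: 44.3
gripper_force: 30.0
```

View pics/s7.png

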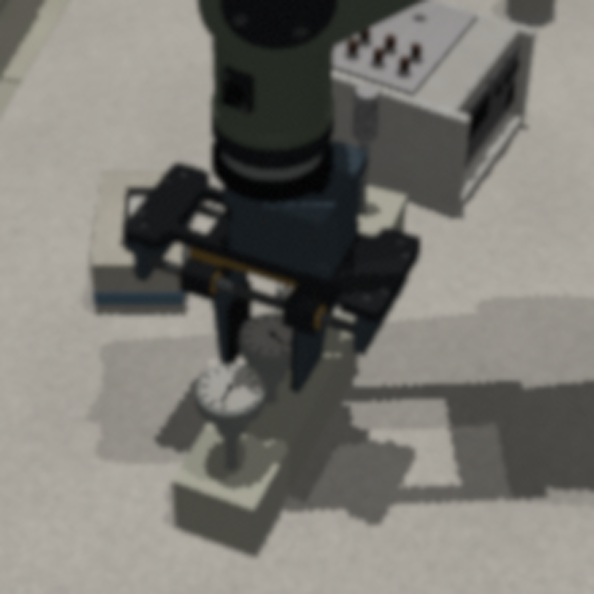

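Mid thermometer is held by its rim (opening 44.5 mm), and the long dial and rod stand undisturbed. I lift it clear and carry it over the rod to the well.

```bash
python3 -m crank '1 0 0 -8 0 0 0;1 0 0 -15 0 0 0;1 0 0 -25 0 0 0;1 0 0 -35 0 0 0;1 0 0 -35 0 0 0;1 0 0 -35 0 0 0;1 0 0 -27 0 0 0;1 0 0 0 0 0 0;1 -20 2.4 0 0 0 0;1 -40 4.9 0 0 0 0'
python3 -m crank '1 -50 6.1 0 0 0 0;1 -50 6.1 0 0 0 0;1 -50 6.1 0 0 0 0;1 -50 6.1 0 0 0 0;1 -50 6.1 0 0 0 0;1 -50 6.1 0 0 0 0;1 -33 4 0 0 0 0;1 -15 1.6 0 0 0 0;1 0 0 0 0 0 0;1 0 0 0 0 0 0'
python3 - <<'E'
from h import *
s=env.state(); p=s["ee_pos"]
print(p,s["ee_rot"],s["gripper_width"],"rel to well",rel(s,np.array([584.5,-217.5,p[2]])-p))
E
```

```text
time_s: 26.72
ee_pos: [613.0, 131.1, 277.2]
ee_rot: [-179.8, 0.1, 78.4]
force: [0.6, -0.8, -0.7]
gripper_width: 43.9
gripper_force: 30.0
time_s: 27.98
ee_pos: [584.6, -216.1, 279.0]
ee_rot: [-180.0, -0.0, 78.3]
force: [0.2, -0.2, -0.8]
gripper_width: 43.8
gripper_force: 30.0
[ 584.6 -216.1  279. ] [-180.    -0.    78.3] 43.82202148753343 rel to well [-1.3  0.2 -0. ]
```

```bash
python3 -m crank '1 -1.3 0.2 15 0 0 0;1 0 0 20 0 0 0;1 0 0 20 0 0 0;1 0 0 10 0 0 0;1 0 0 5 0 0 0;1 0 0 0 0 0 0;1 0 0 0 0 0 0;1 0 0 0 0 0 0'
python3 - <<'E'
from h import *
s=env.state(); im=np.mean([grab_frame("wrist").astype(float) for _ in range(4)],0)
c=cam("wrist",s); p=s["ee_pos"]; print(p,s["ee_rot"],s["force"],"axis@108",proj(c,[p[0],p[1],108]),"nose",proj(c,[p[0],p[1],p[2]-87.3]),"well",proj(c,[584.5,-217.5,108]))
a=im[195:295,260:380].mean(2); a=np.clip((a-20)*255/110,0,255).astype(np.uint8)
cv2.imwrite("pics/w8.png",cv2.resize(a,None,fx=6,fy=6,interpolation=cv2.INTER_CUBIC))
E
```

```text
time_s: 28.98
ee_pos: [584.9, -218.7, 210.0]
ee_rot: [179.9, 0.0, 78.3]
force: [0.1, 0.0, -0.5]
gripper_width: 44.2
gripper_force: 30.0
[ 584.9 -218.7  210. ] [179.9   0.   78.3] [ 0.1  0.  -0.5] axis@108 [319.2 246.4] nose [319.3 251.8] well [318.4 245. ]
```

View pics/w8.png

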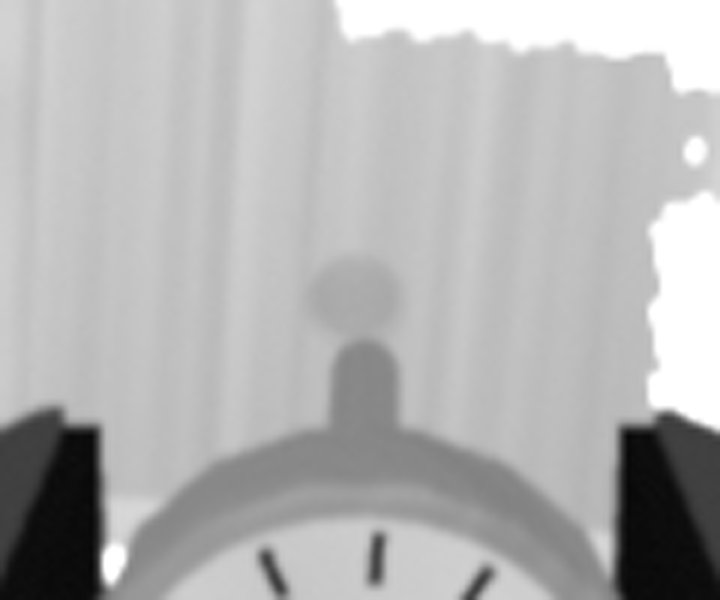

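The well centre is at crop (355,296) and the stem nose at column 366 with its tip at row 338. So I need about +3.0 mm in tool x and -1.45 mm in tool y. That was the 11th picture, one over the limit of 10, so I view no more and rely on numbers and force.

```bash
python3 -m crank '1 3 -1.45 0 0 0 0;1 0 0 4 0 0 0;1 0 0 4 0 0 0;1 0 0 0 0 0 0;1 0 0 0 0 0 0;1 0 0 0 0 0 0'
python3 - <<'E'
from h import *
s=env.state(); im=np.mean([grab_frame("wrist").astype(float) for _ in range(4)],0)
c=cam("wrist",s); p=s["ee_pos"]; print(p,s["ee_rot"],"axis@108",proj(c,[p[0],p[1],108]),"nose",proj(c,[p[0],p[1],p[2]-87.3]),rel(s,p-np.array([584.9,-218.7,210])))
a=im.mean(2).astype(int)
print(a[232:266:1,306:336])
E
```

```text
time_s: 29.92
ee_pos: [583.9, -215.5, 201.5]
ee_rot: [180.0, 0.0, 78.3]
force: [1.0, 0.2, -1.4]
gripper_width: 44.2
gripper_force: 30.0
[ 583.9 -215.5  201.5] [180.    0.   78.3] axis@108 [319.4 249.5] nose [319.4 251.8] [ 3.  -1.6  8.5]
[[106 106 106 ... 105 105 105]
 [106 106 105 ... 105 105 104]
 [106 105 105 ... 105 105 104]
 ...
 [102 102 103 ... 101 100 101]
 [102 103 103 ... 101 100 101]
 [102 102 102 ... 101 100 101]]
```

Run:
```python
from h import *
im=np.mean([grab_frame("wrist").astype(float) for _ in range(4)],0).mean(2).astype(int)
print("     "+" ".join(f"{u:3d}" for u in range(308,334)))
for v in range(238,264): print(v,"|"," ".join(f"{x:3d}" for x in im[v,308:334]))
```

```text
308 309 310 311 312 313 314 315 316 317 318 319 320 321 322 323 324 325 326 327 328 329 330 331 332 333
238 | 105 105 104 103 102 101 102 104 104 104 105 106 106 105 105 104 103 102 102 102 103 103 103 104 104 105
239 | 105 105 104 103 101 101 102 104 104 104 104 105 106 105 105 104 103 102 102 102 103 103 103 103 104 105
240 | 105 104 104 103 101 101 102 103 104 104 104 105 106 105 104 103 103 102 102 102 103 103 103 103 104 104
241 | 105 104 104 103 101 101 102 103 104 104 105 105 105 105 104 104 103 102 102 102 103 103 103 104 104 104
242 | 104 104 104 103 101 101 102 103 104 104 104 104 105 105 104 103 102 102 102 102 102 103 103 103 104 104
243 | 104 105 104 103 101 101 102 103 103 103 103 103 103 103 102 102 101 102 102 102 102 103 103 104 104 104
244 | 104 104 104 102 101 101 102 103 102 102 101 100 100  99  99  99  99 100 101 102 102 102 103 103 104 104
245 | 104 104 104 102 101 101 102 102 100  99  98  98  97  97  97  97  96  97  98 100 102 102 103 103 104 104
246 | 104 104 104 102 100 101 100  99  98  96  96  96  96  96  96  95  95  95  96  98 101 102 102 104 104 104
247 | 
[... 1163 characters left out ...]
  79  81  89  97 100 102 102 103 103 102
258 | 103 103 101 101 101 101  98  87  80  78  79  79  78  78  79  79  79  81  90  98 101 102 103 103 103 102
259 | 103 102 101 100 101 102  98  86  80  78  78  79  79  78  78  78  79  81  90  99 102 102 103 103 103 102
260 | 103 102 101 100 100 102  98  85  79  78  79  79  78  78  78  79  79  81  90  99 102 102 103 103 103 102
261 | 103 102 101 100 100 101  97  84  79  78  78  79  79  78  79  78  78  81  90 100 102 103 103 103 103 101
262 | 102 102 101 100 100 101  96  84  79  78  79  79  79  78  78  79  78  81  90 100 102 102 103 103 103 101
263 | 103 102 101 100 100 100  94  83  79  78  79  79  79  78  79  79  79  81  90  99 102 103 103 103 103 101
```

The well spans columns 312.7–328.6 with its centre row at about 251. The stem is centred on column 320.7 and its axis lands at row ~251.8, so a +0.4 mm correction remains. I insert slowly.

```bash
python3 -m crank '1 0.4 0 1.5 0 0 0;1 0 0 1.5 0 0 0;1 0 0 1 0 0 0;1 0 0 1 0 0 0;1 0 0 1 0 0 0;1 0 0 1 0 0 0;1 0 0 1 0 0 0;1 0 0 0 0 0 0'
python3 -m crank '1 0 0 1 0 0 0;1 0 0 1 0 0 0;1 0 0 1 0 0 0;1 0 0 1 0 0 0;1 0 0 0 0 0 0'
python3 -m crank '1 0 0 1.2 0 0 0;1 0 0 1.2 0 0 0;1 0 0 1.2 0 0 0;1 0 0 1.2 0 0 0;1 0 0 0 0 0 0'
```

```text
time_s: 31.32
ee_pos: [583.9, -215.0, 193.2]
ee_rot: [-180.0, 0.0, 78.3]
force: [0.3, -0.7, -1.6]
gripper_width: 44.3
gripper_force: 30.0
time_s: 31.95
ee_pos: [583.9, -215.0, 189.3]
ee_rot: [-180.0, 0.0, 78.3]
force: [-0.2, -0.2, -0.1]
gripper_width: 44.1
gripper_force: 30.0
time_s: 32.58
ee_pos: [583.8, -215.0, 184.4]
ee_rot: [-180.0, 0.0, 78.3]
force: [0.2, 0.6, -0.5]
gripper_width: 44.0
gripper_force: 30.0
```

```bash
python3 -m crank '1 0 0 2 0 0 0;1 0 0 2.5 0 0 0;1 0 0 2.5 0 0 0;1 0 0 2.5 0 0 0;1 0 0 2.5 0 0 0;1 0 0 2.5 0 0 0;1 0 0 2.5 0 0 0;1 0 0 0 0 0 0'
python3 -m crank '1 0 0 3 0 0 0;1 0 0 3 0 0 0;1 0 0 3 0 0 0;1 0 0 3 0 0 0;1 0 0 3 0 0 0;1 0 0 3 0 0 0;1 0 0 3 0 0 0;1 0 0 0 0 0 0'
python3 -m crank '1 0 0 1.2 0 0 0;1 0 0 1.2 0 0 0;1 0 0 1.2 0 0 0;1 0 0 1.2 0 0 0;1 0 0 0 0 0 0'
```

```text
time_s: 33.58
ee_pos: [583.8, -214.9, 167.3]
ee_rot: [-180.0, 0.0, 78.3]
force: [-0.2, -0.1, -1.0]
gripper_width: 44.2
gripper_force: 30.0
time_s: 34.58
ee_pos: [583.8, -215.0, 146.3]
ee_rot: [-180.0, 0.0, 78.3]
force: [0.7, 0.2, -0.6]
gripper_width: 44.1
gripper_force: 30.0
time_s: 35.2
ee_pos: [583.9, -215.0, 141.6]
ee_rot: [-180.0, 0.0, 78.3]
force: [-0.7, 0.4, -1.5]
gripper_width: 44.2
gripper_force: 30.0
```

```bash
python3 -m crank '1 0 0 1.2 0 0 0;1 0 0 1.2 0 0 0;1 0 0 1.2 0 0 0;1 0 0 1.2 0 0 0;1 0 0 0 0 0 0'
python3 -m crank '1 0 0 1 0 0 0;1 0 0 0.8 0 0 0;1 0 0 0 0 0 0'
python3 -m crank '1 0 0 0.8 0 0 0;1 0 0 0 0 0 0;1 0 0 0 0 0 0'
```

```text
time_s: 35.83
ee_pos: [583.9, -215.0, 136.8]
ee_rot: [-180.0, 0.0, 78.3]
force: [0.4, -0.0, -0.8]
gripper_width: 44.2
gripper_force: 30.0
time_s: 36.2
ee_pos: [583.9, -215.0, 135.1]
ee_rot: [-180.0, 0.0, 78.3]
force: [-1.0, -0.0, -1.7]
gripper_width: 44.0
gripper_force: 30.0
time_s: 36.58
ee_pos: [583.9, -215.0, 134.4]
ee_rot: [180.0, 0.0, 78.3]
force: [0.1, -0.1, -1.3]
gripper_width: 44.1
gripper_force: 30.0
```

```bash
python3 -m crank '1 0 0 0.6 0 0 0;1 0 0 0.3 0 0 0;1 0 0 0 0 0 0;1 0 0 0 0 0 0'
python3 -m crank '1 0 0 0.4 0 0 0;1 0 0 0 0 0 0'
```

```text
time_s: 37.08
ee_pos: [584.0, -215.0, 133.7]
ee_rot: [180.0, 0.0, 78.3]
force: [-0.6, -0.8, 0.8]
gripper_width: 44.2
gripper_force: 30.0
time_s: 37.33
ee_pos: [584.0, -215.1, 133.5]
ee_rot: [180.0, 0.0, 78.3]
force: [0.2, -0.1, 3.0]
gripper_width: 44.2
gripper_force: 30.0
```

Nose is on the floor with a light load of about 4 N, at the expected height. I hold briefly, release and retreat upward.

```bash
python3 -m crank '1 0 0 0 0 0 0;1 0 0 0 0 0 0;1 0 0 0 0 0 0' 8
python3 -m crank '-0.1 0 0 0 0 0 0;-0.3 0 0 0 0 0 0;-0.6 0 0 0 0 0 0;-1 0 0 0 0 0 0;-1 0 0 0 0 0 0;-1 0 0 0 0 0 0'
python3 -m crank '-1 0 0 -20 0 0 0;-1 0 0 -40 0 0 0;-1 0 0 -50 0 0 0;-1 0 0 -50 0 0 0;-1 40 0 -20 0 0 0;-1 40 0 0 0 0 0;-1 0 0 0 0 0 0;-1 0 0 0 0 0 0;-1 0 0 0 0 0 0'
python3 - <<'E'
from h import *
s=env.state(); print(s["time_s"],s["ee_pos"],s["force"])
for cm in ["wrist","side","top"]:
    im=grab_frame(cm)
    for n in ["thermo_mid","thermo_short","thermo_long","depth_rod"]:
        print(cm,n,[(d["point"],round(d["p"],2)) for d in models.search_frame(n,cm)[:2]])
E
```

```text
time_s: 37.7
ee_pos: [584.1, -215.1, 133.3]
ee_rot: [180.0, 0.0, 78.3]
force: [-0.9, 1.2, 3.4]
gripper_width: 44.8
gripper_force: 8.0
time_s: 38.45
ee_pos: [583.9, -215.0, 133.0]
ee_rot: [180.0, 0.0, 78.3]
force: [-0.3, 0.4, 0.1]
gripper_width: 90.9
gripper_force: 0.0
time_s: 39.58
ee_pos: [599.9, -137.6, 312.7]
ee_rot: [-180.0, 0.0, 78.2]
force: [0.4, 0.2, -0.2]
gripper_width: 91.1
gripper_force: 0.0
39.575 [ 599.9 -137.6  312.7] [ 0.4  0.2 -0.2]
wrist thermo_mid [([579.6, -212.3, 152.8], 0.71)]
wrist thermo_short []
wrist thermo_long []
wrist depth_rod [([595.6, -18.1, 167.9], 0.84)]
side thermo_mid [([583.1, -208.3, 155.6], 0.76)]
side thermo_short [([603.0, 128.7, 107.5], 0.78)]
side thermo_long [([583.8, -207.4, 154.2], 0.49)]
side depth_rod [([595.2, -12.0, 145.4], 0.78), ([584.6, -208.4, 145.6], 0.72)]
top thermo_mid [([582.9, -217.4, 146.2], 0.75), ([494.6, -395.9, 76.5], 0.68)]
top thermo_short [([608.7, 130.3, 104.0], 0.85)]
top thermo_long [([630.0, 255.5, 128.7], 0.7), ([582.8, -220.3, 145.9], 0.23)]
top depth_rod []
```

```bash
python3 -c "
from workcell import env
print(env.job_done())"
```

```text
the job is handed in; nothing more can be done
None
```

The well is 62 mm deep; the rod is back in its stand, and thermo_mid stands released in the well with its nose on the floor. The job is handed in, but I got no verdict back, and I viewed 11 pictures, one over the limit of 10.

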